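# Refit the lost roller of the crate rack

### The job

The crate rack in the recycling cupboard has lost one roller, which lies on the ribbed rubber drip mat. Lower it, without letting it drop, into the empty pair of open slots under the wire shelf until both axle ends rest on the bottom of their slots, let go of it, and then slide the open keeper on the front rail fully home over the axle end. Leave the other things standing and lying where they are.

Things in the scene. Friction and masses are not known exactly. Their poses are not given: they have to be found in the camera images.
- roller_mid (a point): Middle of the loose conveyor roller (0.3 to 0.65 kg): grey plastic tube 50 mm in diameter, 180 mm long, fixed on a steel axle 12 mm in diameter, 224 mm long, so that 22 mm of axle shows at each end. The point is on the axis, half-way along; x runs along the axle, both ends alike. It starts lying level on the drip mat, its axis 29 mm above the floor.
- drip_mat: Black ribbed rubber mat, 240 x 140 mm, fixed to the floor; origin at the middle of its underside. Its ribs run along its x, tops 8 mm above the floor; the loose roller lies cradled between the two middle ribs, along x.
- bay (a point): Fixed point of the steel crate rack where roller_mid must end, 58 mm above the floor, with the axle along this point's x, either way round. x is level, from the rack's front (robot side) to its back; y is level, along the lane; z up. Like rollers are seated at y = +125 and +250 mm. Between the rails under the bay is only bare floor, with a cross tie 26 mm high at y = -53 mm.
- slot_front (a point): Centre of the axle in the empty open slot of the front rail, when seated; axes as the bay's, at bay x = -96.5 mm. The rail is 5 mm upright plate (x from -94 to -99 mm of the bay) along y from -65 to +315 mm, its top 13 mm above this point (71 mm above the floor). The slot is 14 mm wide, its bottom 6 mm below this point; the mouth flares at 45 degrees to 26 mm at the rail top.
- slot_back (a point): The same for the back rail's empty slot, at bay x = +96.5 mm (plate from +94 to +99 mm). Rail, slot and mouth are alike. The tube has 4 mm of play lengthwise between the rails.
- shelf_edge (a point): Front edge of the wire shelf that covers the bay, at bay x = -59 mm, y = 0; axes as the bay's. The shelf's underside is 306 mm above the floor; it spans bay y = -65 to +315 mm and x = -59 to +122 mm, where two posts 22 mm deep, 12 wide stand (y = -61, +311 mm). An upright gripper does not fit over the bay: the tool must lean to the rack's front by 30 to 45 degrees, along the axle, and take the roller so.
- keeper (a joint): Sliding keeper of the bay, a dark steel strap outside the front rail, in m: 0 = shut, at its stop, the strap lying over the axle end (2 mm gap); it grows as it slides open along bay +y, to 0.040. It starts open at 0.030 to 0.040, slides with about 1.5 N of friction and stays where left. Strap: 10 mm wide, top 13 mm above the bay point, from bay y = -12 to +38 mm when shut.
- keeper_tab (a point): Top middle of the keeper's upright thumb tab, 92 mm above the floor, axes as the bay's; moves with the keeper. The tab is a plate 20 mm along bay x (from -107 to -127 mm), 6 mm thick along y, standing 21 mm clear above the strap, at bay y = 30 mm + keeper value. Push it towards bay -y to shut. The shut keepers of the other rollers have like tabs at bay y = +155 and +280 mm.
- mug: White ceramic mug, 82 mm in diameter, 95 mm tall, standing on the floor; origin at the middle of its underside, z up its axis. A bystander.
- jar_lid: Steel jar lid, 82 mm in diameter, 13 mm high, lying open side up; origin at the middle of its underside. A bystander.
- pet_bottle: Green square-section PET bottle with a white twist cap, 62 x 62 x 215 mm, lying on its side; origin under its middle, x towards the cap. A bystander.
- crushed_can: Crushed aluminium can, 66 mm in diameter, 40 mm high; origin at the middle of its underside. A bystander.
- small_can: Smaller crushed aluminium can, 57 mm in diameter, 32 mm high; origin at the middle of its underside. A bystander.
- brown_bottle: Empty brown glass bottle, 65 mm in diameter, 176 mm tall, standing; origin at the middle of its underside, z up its axis. A bystander.
Not all that is in view belongs to the job. What is shaped like the part that bears roller_mid but yellow is not meant.

How it is judged:
On the way, in this order (a step that is already met when the one before it is completed fails the run):
1. the roller sits in the empty bay with both axle ends on the bottom of their slots, the fingers off it (x of roller_mid in the frame of bay between -0.008 and 0.008 m and y of roller_mid in the frame of bay between -0.004 and 0.004 m and z of roller_mid in the frame of bay between -0.003 and 0.0025 m and angle between the x axis of roller_mid and the x axis of bay, either way round below 0.025 rad and contact force between the fingers and roller below 0.1 N), for 0.2 s.
2. the keeper is slid home over the axle end (value of joint keeper below 0.006 m), for 0.2 s.
At the end, for the whole second after the job is handed in: The roller is at rest in the bay, its middle within 8 mm of the bay point along the axle, 4 mm across and 2.5 mm above (3 mm below), its axle within 0.025 rad of the bay's x (both ends bottomed), and the keeper is within 6 mm of its shut stop (x of roller_mid in the frame of bay between -0.008 and 0.008 m and y of roller_mid in the frame of bay between -0.004 and 0.004 m and z of roller_mid in the frame of bay between -0.003 and 0.0025 m and angle between the x axis of roller_mid and the x axis of bay, either way round below 0.025 rad and value of joint keeper below 0.006 m and linear speed of roller below 0.02 m/s); the robot touches nothing.
It fails at once if the roller is dropped: it moves faster than 0.5 m/s with no finger on it (linear speed of roller above 0.5 m/s and contact force between the fingers and roller below 0.2 N).
It fails at once if a bystander is moved by more than 30 mm (distance of any of mug, jar_lid, pet_bottle, crushed_can, small_can, brown_bottle from where it was at the start of the episode above 0.03 m).
It fails at once if the mug or the brown bottle is tipped over (angle between any of mug, brown_bottle's own z axis and vertical above 0.5 rad).
It also fails if it takes over 56 s, if anything falls off the work surface, if the arm or the gripper's body presses on something with over 40 N, if the wrist force passes 120 N, or if a joint passes its speed limit or range.

### The arm

A 6-joint arm with a two-finger parallel gripper is mounted at the origin on the work surface. World frame = base frame: x ahead of the robot, y to its left, z up, the work surface at z = 0. Lengths are in m, angles in rad, forces in N, time in s.
With the tool pointing down it reaches from about 0.275 to 0.875 m from the base axis. Payload 12.5 kg.
Tool frame: the origin (TCP) lies at the very end of the fingers, on their centre line; the grasp point (between the pads) lies 19 mm behind it; x points along the fingers, y is the direction in which the jaws open and shut, and the axes are right-handed (so a half turn about x gives the same grasp; the last joint's range is limited). The gripper opens to 85 mm and grips with 20 to 120 N. Pads are 22 mm wide; open, the fingers measure 114 mm over their backs; the gripper's body (76 mm by 85 mm) begins 54 mm behind the grasp point. The pads swing forward as they close: fully open they stand 13 mm farther back than shut.
Start: joints at [1.039, 0.351, 1.652, -0, 1.139, -0.085], TCP at [0.238, 0.496, 0.231] pointing down, gripper open.
Joint ranges: [-2.75, 2.75], [-0.79, 2.1], [0.01, 2.65], [-1.57, 4.71], [0.07, 3.14], [-2.87, 2.87]. Speed limits (rad/s): [2.22, 2.22, 2.79, 3.14, 3.14, 3.14].

### API

Orientations are given as a 3x3 rotation matrix whose columns are the frame's x, y, z axes.
In Python, from bench import manip gives the robot as it stands. Calls block until the motion is done:
- manip.move_ptp(position, orientation): joint-space move of the TCP to a pose.
- manip.move_l(position, attitude=None, max_speed=0.15): straight line of the TCP; attitude=None keeps the orientation; max_speed is the mean speed in m/s.
- manip.move_j(angles): joint-space move.
- manip.set_gripper(opening, effort=None): opening from 0.0 (shut) to 1.0 (fully open); effort is the grip in N (None keeps the last); returns when the fingers have stopped.
- manip.dwell(seconds).
- manip.inverse_kinematics(position, orientation): joint angles nearest the present ones, or None.
- manip.grab_frame(name): name is "scene" or "top" or "wrist"; returns (picture, depth): 400x640x3 uint8, red, green, blue; 400x640 float32, m along the optical axis (not along the pixel's ray), 0 where there is no reading.
- manip.get_calibration(name): a dict with "camera_matrix" (3x3 intrinsics, pixels), "k1" (the pictures are not rectified: a ray, as slopes to the right and down, at radius r is drawn at 1 + k1 r^2 times it, then the intrinsics apply), "R" (3x3) and "t" (3): a world point X has camera coordinates R X + t. Camera axes: x right, y down, z forward; pixel columns grow to the right and rows downward; lengths in m; the calibration is good to about 2 mm. A picture is of the moment at which its call begins: read the wrist's pose just before it. get_calibration takes no time and is no camera call; for the wrist camera it gives the pose at the moment of the call.
A pose or a line that the arm cannot do raises manip.Unreachable and nothing moves.
- manip.sign_off(): hands the job in, once; it reports no verdict.
Trained networks look in the newest picture that a camera, given by its name, has taken for a name from the list of things; names that differ only in an ending like _2 or _b are one class to them, and where a whole thing is asked for, a point or a joint stands for the part that bears it (a point fixed in the world has none). Each returns a list of dicts, best first, with "confidence" (0 to 1); they miss things now and then, are a little off and sometimes report something else, mostly with a low value. They report only what shows in the picture. A call takes as long as a camera call. They do not tell look-alikes from the thing itself.
- manip.look_for(camera, name): "at" ([x, y, z] in m, in world coordinates, good to about 4 mm: the middle of the surface that is visible of it).
Readings, each from a call of its own:
- manip.current_time(): time.
- manip.current_qpos(): joint angles.
- manip.current_joint_vel(): joint speeds.
- manip.current_joint_torque(): joint torques, N m.
- manip.current_ee_pos(): TCP position.
- manip.current_tcp_rot(): TCP orientation.
- manip.current_force(): force on the tool from outside, world axes, zero at the start.
- manip.current_ft_torque(): the same for the moment, N m.
- manip.current_grip_width(): opening from 0.0 (shut) to 1.0 (fully open).
Only numpy, scipy, OpenCV 4.12 (cv2) and the standard library are available. Lean on these libraries where they do the work, as an engineer would, in place of code of your own. Each camera call takes 0.05 s, during which the arm holds its last target. There are 200 camera calls.

## Working session

There is one attempt and no reset: what is moved stays moved. The work goes in short steps, each a Python script; the robot and the scene stay as the last script left them, time stands still between calls to the robot, and variables do not carry over. Pictures are saved under pics/ and viewed, about 8 in all and at most 12, crops included, and the job is handed in when it is done.

```bash
mkdir -p pics; ls
cat > h.py <<'E'
import numpy as np, cv2
from bench import manip as m
def save(img,name): cv2.imwrite('pics/'+name+'.png',cv2.cvtColor(img,cv2.COLOR_RGB2BGR))
def cloud(d,c):
    K=c['camera_matrix']; h,w=d.shape
    u,v=np.meshgrid(np.arange(w),np.arange(h))
    p=cv2.undistortPoints(np.stack([u,v],-1).reshape(-1,1,2).astype(np.float64),np.array(K,float),np.array([c['k1'],0,0,0.]),None,None).reshape(h,w,2)
    X=np.dstack([p*d[...,None],d]); W=(X-np.array(c['t']))@np.array(c['R'])
    W[d<=0]=np.nan
    return W
def proj(P,c):
    P=np.atleast_2d(P); X=P@np.array(c['R']).T+np.array(c['t']); s=X[:,:2]/X[:,2:]
    s=s*(1+c['k1']*(s**2).sum(1,keepdims=True)); K=np.array(c['camera_matrix'])
    return s@K[:2,:2].T+K[:2,2]
E
python3 - <<'E'
from h import *
for n in ['scene','top']:
    I,d=m.grab_frame(n); save(I,n); c=m.get_calibration(n); np.savez(n+'.npz',I=I,d=d,W=cloud(d,c))
    print(n,c['k1'],np.round(-np.array(c['R']).T@c['t'],3))
    for o in ['roller_mid','drip_mat','keeper','mug','jar_lid','pet_bottle','crushed_can','small_can','brown_bottle','keeper_tab','shelf_edge']:
        try:
            for r in m.look_for(n,o): print(o,round(r['confidence'],2),np.round(r['at'],3),np.round(proj(r['at'],c)[0]))
        except Exception as e: print(o,e)
print(m.current_time())
E
```

```text
pics
scene 0.005704630419338154 [1.005 0.761 1.107]
roller_mid 0.97 [ 0.496 -0.357  0.049] [289. 204.]
roller_mid 0.92 [ 0.36  -0.633  0.042] [290. 151.]
roller_mid 0.87 [ 0.208 -0.311  0.042] [372. 189.]
roller_mid 0.33 [ 0.664 -0.43   0.09 ] [230. 196.]
drip_mat 0.9 [ 0.488 -0.339  0.002] [294. 218.]
keeper 0.4 [0.573 0.168 0.072] [353. 333.]
keeper 0.17 [0.748 0.292 0.329] [314. 337.]
mug 0.96 [0.396 0.351 0.056] [458. 366.]
jar_lid 0.96 [ 0.444 -0.146 -0.001] [335. 252.]
pet_bottle 0.73 [ 0.742 -0.335  0.058] [217. 230.]
pet_bottle 0.2 [ 0.49 -0.34  0.  ] [293. 218.]
crushed_can 0.58 [ 0.62  -0.167  0.028] [278. 260.]
small_can 0.79 [0.43  0.068 0.029] [378. 294.]
brown_bottle 0.96 [ 0.663 -0.428  0.089] [231. 197.]
shelf_edge 0.97 [0.745 0.291 0.328] [315. 336.]
top -0.05170051285438468 [ 0.337 -0.19   1.327]
roller_mid 0.96 [ 0.345 -0.66   0.048] [458. 254.]
roller_mid 0.67 [ 0.485 -0.367  0.051] [371. 211.]
roller_mid 0.61 [ 0.207 -0.322  0.046] [357. 295.]
roller_mid 0.6 [0.418 0.056 0.025] [247. 229.]
drip_mat 0.84 [ 0.481 -0.365  0.005] [369. 214.]
keeper 0.47 [0.574 0.184 0.074] [209. 181.]
mug 0.82 [0.382 0.356 0.051] [156. 237.]
jar_lid 0.57 [ 0.449 -0.144  0.007] [306. 222.]
pet_bottle 0.81 [ 0.716 -0.319  0.062] [358. 144.]
pet_bottle 0.43 [0.384 0.353 0.05 ] [158. 237.]
crushed_can 0.69 [ 0.615 -0.19   0.036] [320. 173.]
crushed_can 0.64 [0.707 0.258 0.326] [160. 116.]
small_can 0.53 [0.418 0.056 0.025] [247. 229.]
brown_bottle 0.94 [ 0.642 -0.446  0.122] [399. 161.]
shelf_edge 0.71 [0.704 0.255 0.327] [160. 117.]
1.2
```

View pics/scene.png

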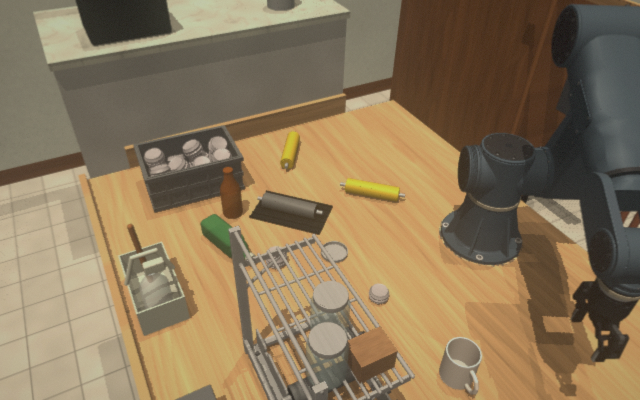

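View pics/top.png

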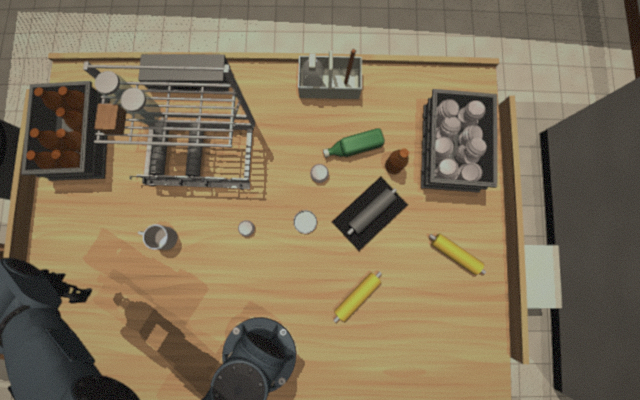

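The grey roller lies on the mat at top px (373,211). The yellow look-alikes are at (458,254) and (357,297), and are not meant. The rack is at upper left, with its open bay probably near (228,155). Next: measure the roller axis and the rails from the depth images, with one enlarged crop of both.

Run:
```python
from h import *
for n in ['top','scene']:
    z=np.load(n+'.npz'); W=z['W']; P=W.reshape(-1,3)
    s=(np.hypot(P[:,0]-.488,P[:,1]+.36)<.14)&(P[:,2]>.022)&(P[:,2]<.08)
    g=z['I'].reshape(-1,3).astype(int); 
    s&=(abs(g[:,0]-g[:,2])<30)
    Q=P[s]; c0=np.median(Q,0)
    tube=Q[np.hypot(*(Q-c0)[:,:2].T)<.13]; c=tube.mean(0); U=np.linalg.svd(tube[:,:2]-c[:2])[2][0]
    t=(tube[:,:2]-c[:2])@U; nrm=(tube[:,:2]-c[:2])@[-U[1],U[0]]
    lo,hi=np.percentile(t,[.3,99.7]); print(n,len(Q),'c',c.round(4),'dir',U.round(3),np.degrees(np.arctan2(U[1],U[0])),'ext',lo,hi,'mid',(c[:2]+U*(lo+hi)/2).round(4),'n',np.percentile(nrm,[1,99]).round(4),'zmax',np.percentile(tube[:,2],98))
    for zz in [(.05,.078),(.08,.1)]:
        s=(P[:,0]>.45)&(P[:,0]<.66)&(P[:,1]>.0)&(P[:,1]<.5)&(P[:,2]>zz[0])&(P[:,2]<zz[1])
        Q=P[s]; print(zz,len(Q)); 
        if zz[0]>.07:
            print(Q[np.argsort(Q[:,1])].round(3)[::3].tolist()[:60])
I=np.load('top.npz')['I']; save(cv2.resize(I[40:260,80:420],None,fx=2.35,fy=2.35,interpolation=cv2.INTER_CUBIC),'crop1')
```

```text
top 819 c [ 0.4858 -0.3687  0.0486] dir [-0.691  0.723] 133.68522689437083 ext -0.109706184193925 0.10750726919739706 mid [ 0.4866 -0.3695] n [-0.024   0.0242] zmax 0.05865996366720411
(0.05, 0.078) 690
(0.08, 0.1) 341
[[0.574, 0.187, 0.091], [0.565, 0.189, 0.085], [0.57, 0.189, 0.095], [0.561, 0.19, 0.089], [0.556, 0.191, 0.097], [0.573, 0.193, 0.094], [0.644, 0.226, 0.08], [0.623, 0.227, 0.083], [0.595, 0.228, 0.083], [0.606, 0.229, 0.083], [0.609, 0.23, 0.081], [0.62, 0.231, 0.081], [0.634, 0.232, 0.081], [0.602, 0.232, 0.082], [0.606, 0.233, 0.082], [0.616, 0.233, 0.083], [0.622, 0.233, 0.084], [0.626, 0.234, 0.082], [0.615, 0.235, 0.088], [0.634, 0.235, 0.08], [0.644, 0.236, 0.081], [0.626, 0.237, 0.085], [0.636, 0.238, 0.083], [0.63, 0.238, 0.081], [0.615, 0.239, 0.086], [0.647, 0.239, 0.081], [0.651, 0.24, 0.081], [0.623, 0.24, 0.083], [0.643, 0.241, 0.086], [0.637, 0.242, 0.082], [0.599, 0.242, 0.083], [0.605, 0.243, 0.083], [0.602, 0.243, 0.081], [0.612, 0.243, 0.083], [0.594, 0.244, 0.086], [0.646, 0.244, 0.086], [0.649, 0.245, 0.086], [0.653, 0.245, 0.085], [0.602, 0.246, 
[... 215 characters left out ...]
.633, 0.252, 0.081], [0.595, 0.252, 0.082], [0.602, 0.252, 0.083], [0.651, 0.253, 0.081], [0.629, 0.255, 0.083], [0.633, 0.255, 0.081], [0.605, 0.256, 0.084], [0.599, 0.256, 0.081], [0.609, 0.257, 0.08], [0.626, 0.258, 0.081], [0.605, 0.26, 0.082], [0.568, 0.271, 0.082]]
scene 804 c [ 0.4916 -0.3585  0.0437] dir [-0.701  0.713] 134.49035190211464 ext -0.10646605352787451 0.10421976974252802 mid [ 0.4924 -0.3593] n [-0.0154  0.0286] zmax 0.057177137895313104
(0.05, 0.078) 244
(0.08, 0.1) 25
[[0.568, 0.186, 0.089], [0.565, 0.186, 0.093], [0.558, 0.189, 0.091], [0.562, 0.189, 0.094], [0.562, 0.19, 0.091], [0.635, 0.244, 0.082], [0.635, 0.249, 0.081], [0.641, 0.255, 0.082], [0.639, 0.261, 0.08]]
```

View pics/crop1.png

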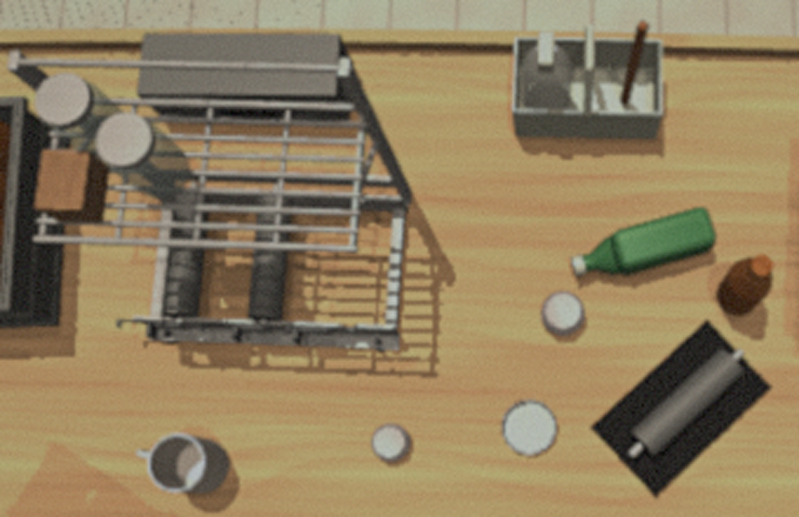

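The enlarged crop confirms the grey roller on the black mat, with its axis running from crop px (637,450) to (738,355). Rollers are seated at crop (185,260) and (268,260), and the open bay is right of them at about (350,270). The keeper tab should be near x 0.565, y 0.188. Next: a close wrist look at the front rail.

```bash
cat >> h.py <<'E'
def lean(yaw,deg,flip=False):
    s,c=np.sin(np.radians(deg)),np.cos(np.radians(deg)); b=np.array([np.cos(yaw),np.sin(yaw),0])
    x=s*b+np.array([0,0,-c]); y=np.array([-np.sin(yaw),np.cos(yaw),0]); y=-y if flip else y
    return np.column_stack([x,y,np.cross(x,y)])
E
python3 - <<'E'
from h import *
for f in (0,1):
  for nm,p,y in [('look',[.43,.13,.3],0),('bay',[.67,.12,.1],0),('roll',[.487,-.369,.2],-.81)]:
    q=m.inverse_kinematics(p,lean(y,30,f)); print(f,nm,None if q is None else np.round(q,2))
m.move_ptp([.43,.14,.32],lean(0,30,m.inverse_kinematics([.43,.14,.32],lean(0,30)) is None))
c=m.get_calibration('wrist'); I,d=m.grab_frame('wrist'); W=cloud(d,c); np.savez('w1.npz',I=I,d=d,W=W,**{k:np.array(v) for k,v in c.items()}); save(I,'w1')
print(np.round(-np.array(c['R']).T@c['t'],3), m.current_time(), m.current_qpos())
for o in ['keeper_tab','keeper','slot_front','bay','roller_mid']:
    try:
        for r in m.look_for('wrist',o): print(o,round(r['confidence'],2),np.round(r['at'],3),np.round(proj(r['at'],c)[0]))
    except Exception as e: print(o,e)
E
```

```text
0 look [ 0.27 -0.13  2.11 -0.22  0.66 -1.17]
0 bay [ 0.14  0.58  1.77 -0.25  0.28 -1.21]
0 roll [-0.7   0.31  1.89 -0.13  0.42 -1.35]
1 look [ 0.27 -0.13  2.11 -0.22  0.66  1.98]
1 bay [ 0.14  0.58  1.77 -0.25  0.28  1.93]
1 roll [-0.7   0.31  1.89 -0.13  0.42  1.79]
[0.3   0.14  0.409] 2.7667 [ 0.29900266 -0.14387261  2.07283808 -0.22398049  0.721268   -1.14078413]
keeper_tab 0.9 [0.576 0.178 0.071] [349. 160.]
keeper 0.97 [0.574 0.179 0.069] [350. 157.]
slot_front 0.73 [0.611 0.246 0.061] [398. 175.]
slot_front 0.52 [ 0.699 -0.286  0.052] [ 43. 214.]
bay 0.6 [0.609 0.242 0.06 ] [396. 174.]
```

View pics/w1.png

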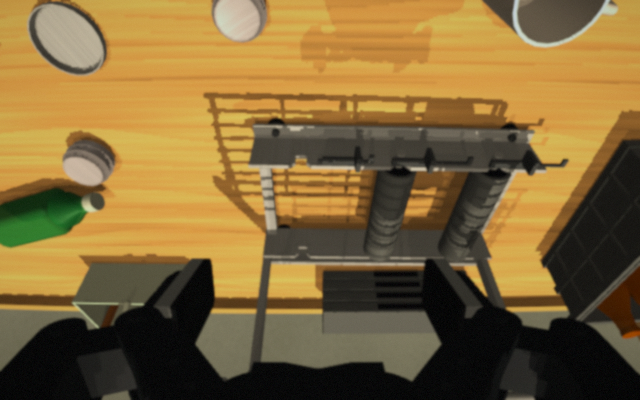

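Wrist view 1, image up being towards the robot: empty front slot at about (301,158), open keeper at (349,157), seated rollers at (388,210) and (475,210), back rail at about row 245. Next: a closer look.

Run:
```python
from h import *
m.move_ptp([.51,.12,.23],lean(0,30))
c=m.get_calibration('wrist'); I,d=m.grab_frame('wrist'); W=cloud(d,c); np.savez('w2.npz',I=I,d=d,W=W,**{k:np.array(v) for k,v in c.items()}); save(I[60:340,180:580],'x'); save(cv2.resize(I[60:350,190:590],None,fx=2,fy=2,interpolation=cv2.INTER_CUBIC),'w2')
P=W.reshape(-1,3)
print(np.round(-np.array(c['R']).T@c['t'],3))
# front rail outer face: smooth plate z .03-.06
s=(P[:,0]>.55)&(P[:,0]<.61)&(P[:,1]>.08)&(P[:,1]<.4)&(P[:,2]>.03)&(P[:,2]<.062)
Q=P[s]; print(len(Q)); k=np.polyfit(Q[:,1],Q[:,0],1); r=Q[:,0]-np.polyval(k,Q[:,1]); 
for _ in range(5):
    g=abs(r)<.004; k=np.polyfit(Q[g,1],Q[g,0],1); r=Q[:,0]-np.polyval(k,Q[:,1])
print('front face x=',k,'yaw',-np.degrees(np.arctan(k[0])),g.sum(),Q[g].min(0),Q[g].max(0))
# back rail
s=(P[:,0]>.72)&(P[:,0]<.82)&(P[:,1]>.05)&(P[:,1]<.4)&(P[:,2]>.03)&(P[:,2]<.066)
Q=P[s]; print('back',len(Q),np.percentile(Q,[2,50,98],axis=0).round(3).tolist())
# tab
s=(P[:,0]>.53)&(P[:,0]<.59)&(P[:,1]>.14)&(P[:,1]<.23)&(P[:,2]>.077)&(P[:,2]<.1)
Q=P[s]; print('tab',len(Q),np.percentile(Q,[3,50,97],axis=0).round(4).tolist())
for o in ['keeper_tab','slot_front','slot_back','bay']:
    for r in m.look_for('wrist',o): print(o,round(r['confidence'],2),np.round(r['at'],3),np.round(proj(r['at'],c)[0]))
```

```text
[0.38  0.119 0.32 ]
4731
front face x= [0.0171087  0.58345885] yaw -0.980160610180092 4486 [0.58375843 0.08004618 0.03000006] [0.59312676 0.39986785 0.06197828]
back 5229 [[0.732, 0.056, 0.031], [0.779, 0.17, 0.054], [0.817, 0.36, 0.065]]
tab 292 [[0.5581, 0.1839, 0.0784], [0.5646, 0.1857, 0.0909], [0.5771, 0.1898, 0.0935]]
keeper_tab 0.94 [0.577 0.181 0.071] [387. 155.]
keeper_tab 0.64 [0.591 0.242 0.056] [446. 157.]
slot_front 0.83 [0.592 0.238 0.056] [442. 157.]
slot_back 0.96 [0.59  0.234 0.055] [439. 155.]
bay 0.69 [0.592 0.235 0.06 ] [440. 160.]
```

View pics/w2.png

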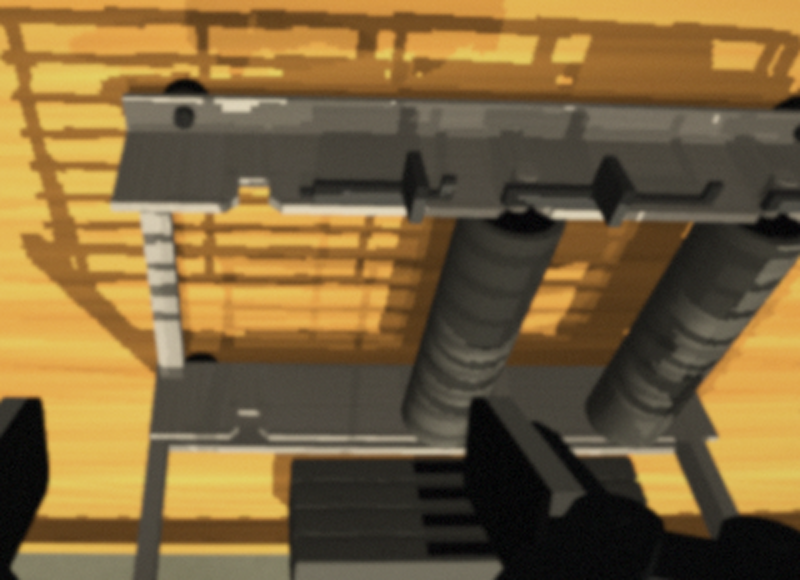

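Close view: front slot at crop (253,181) bottom and (232–278, 208) mouth; back slot at crop (249,412) bottom and (231–267, 437) mouth; keeper tab at (414,185). I'll intersect those rays with the known heights.

```bash
cat >> h.py <<'E'
def ray(uv,c,z):
    p=cv2.undistortPoints(np.array([[uv]],float),np.array(c['camera_matrix'],float),np.array([float(c['k1']),0,0,0.]),None,None)[0,0]
    R=np.array(c['R']); C=-R.T@np.array(c['t']); D=R.T@np.array([*p,1]); return C+D*(z-C[2])/D[2]
E
python3 - <<'E'
from h import *
c=np.load('w2.npz')
for n,u,v,z in [('f bottom',253,181,.052),('f mouthL',232,208,.071),('f mouthR',278,208,.071),('b bottom',249,412,.052),('b mouthL',231,437,.071),('b mouthR',267,437,.071),('back top L',152,436,.071),('back top R',716,436,.071),('front top L',112,207,.071)]:
    print(n,ray((190+u/2,60+v/2),c,z).round(4))
W=c['W']; I=c['I']
# back rail top edge via depth: for columns, print x at rows around the edge
P=W.reshape(-1,3)
s=(P[:,0]>.74)&(P[:,0]<.80)&(P[:,1]>.06)&(P[:,1]<.38)&(P[:,2]>.03)&(P[:,2]<.068)
Q=P[s]
for zl in np.arange(.03,.068,.006):
    q=Q[(Q[:,2]>zl)&(Q[:,2]<zl+.006)&(Q[:,1]>.1)&(Q[:,1]<.18)]; print(zl,len(q),np.median(q[:,0]) if len(q) else 0)
for y0 in np.arange(.06,.22,.02):
    q=Q[(Q[:,2]>.045)&(Q[:,2]<.062)&(abs(Q[:,1]-y0)<.01)]; print('y',y0.round(2),len(q),np.median(q[:,0]).round(4))
# seated rollers axes by top surface
for y0 in (.245,.37):
    s=(P[:,0]>.61)&(P[:,0]<.75)&(abs(P[:,1]-y0)<.03)&(P[:,2]>.06)&(P[:,2]<.09)
    q=P[s]; 
    for x0 in (.63,.66,.69,.72):
        t=q[abs(q[:,0]-x0)<.015]; print(x0,len(t),np.percentile(t[:,2],95).round(4), np.percentile(t[:,1],[2,98]).round(4))
E
```

```text
f bottom [0.5874 0.1183 0.052 ]
f mouthL [0.588  0.1088 0.071 ]
f mouthR [0.588  0.1297 0.071 ]
b bottom [0.7813 0.1153 0.052 ]
b mouthL [0.7819 0.1037 0.071 ]
b mouthR [0.7818 0.1272 0.071 ]
back top L [0.781  0.0522 0.071 ]
back top R [0.784  0.4278 0.071 ]
front top L [0.5875 0.0541 0.071 ]
0.03 200 0.7783041297276554
0.036 218 0.7781229355886261
0.041999999999999996 218 0.7782470091924054
0.047999999999999994 237 0.7783878160561367
0.05399999999999999 187 0.7784026017071498
0.05999999999999999 198 0.7784416596065304
0.06599999999999999 67 0.7784932873495537
y 0.06 83 0.7769
y 0.08 161 0.777
y 0.1 148 0.7775
y 0.12 125 0.7782
y 0.14 161 0.7783
y 0.16 161 0.7787
y 0.18 163 0.7789
y 0.2 159 0.7794
0.63 1012 0.0834 [0.2182 0.2607]
0.66 875 0.083 [0.2175 0.2596]
0.69 720 0.0832 [0.217  0.2591]
0.72 573 0.0832 [0.2162 0.2585]
0.63 1098 0.0832 [0.3427 0.3806]
0.66 936 0.0832 [0.3423 0.3799]
0.69 808 0.0835 [0.3412 0.3791]
0.72 664 0.083 [0.3414 0.3788]
```

The rack measurements agree with each other: rail spacing is 193 mm and yaw is −1.0° from both the face fit and the slots. The bay is at about (0.6845, 0.117). Next: look at the roller from close by.

```bash
cat > r.py <<'E'
from h import *
def roller(W,I,c0):
    P=W.reshape(-1,3); s=(np.hypot(P[:,0]-c0[0],P[:,1]-c0[1])<.13)&(P[:,2]>.0125+.006)&(P[:,2]<.07)
    Q=P[s]
    top=Q[(Q[:,2]>.042)]; c=np.median(top,0)[:2]; U=np.linalg.svd(top[:,:2]-top[:,:2].mean(0),full_matrices=False)[2][0]
    if U[0]<0: U=-U
    N=np.array([-U[1],U[0]]); n=(top[:,:2]-c)@N
    q=Q[abs((Q[:,:2]-c)@N)<.03]; t=(q[:,:2]-c)@U; a,b=np.percentile(t,[.3,99.7])
    tt=(top[:,:2]-c)@U
    print('n rng',np.percentile(n,[1,99]).round(4),'axle ext',a.round(4),b.round(4),'tube ext',np.percentile(tt,[.5,99.5]).round(4),'ztop',np.percentile(top[:,2],95).round(4))
    tm=np.percentile(tt,[.5,99.5]).mean(); return c+N*np.percentile(n,[1,99]).mean()+U*tm, np.arctan2(U[1],U[0]), tm-(a+b)/2
E
python3 - <<'E'
from r import *
a=-.808; b=np.array([np.cos(a),np.sin(a)])
m.move_ptp([*(np.array([.4866,-.3685])-.05*b),.20],lean(a,30))
c=m.get_calibration('wrist'); I,d=m.grab_frame('wrist'); W=cloud(d,c); np.savez('w3.npz',I=I,d=d,W=W,**{k:np.array(v) for k,v in c.items()}); save(I,'w3')
print(roller(W,I,[.487,-.3685]), m.current_time(), m.current_grip_width())
for r in m.look_for('wrist','roller_mid'): print(round(r['confidence'],2),np.round(r['at'],3),np.round(proj(r['at'],c)[0]))
E
```

```text
n rng [-0.0214  0.0213] axle ext -0.0809 0.1192 tube ext [-0.0608  0.1184] ztop 0.0552
(array([ 0.48903734, -0.37208758]), np.float64(-0.8086715163163557), np.float64(0.009676730525010908)) 5.525 0.9994899516415332
0.79 [ 0.457 -0.343  0.051] [310. 104.]
0.71 [ 0.363 -0.626  0.043] [ 69. 217.]
```

View pics/w3.png

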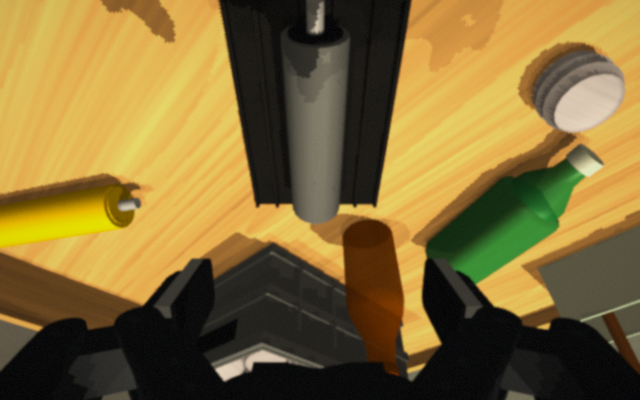

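Wrist view: the grey tube, (285–350, 30–220), lies between the middle ribs, clear of the bottle and the crate. The measured length is 179 mm and the top is at 55 mm, which match the given sizes. Next: grasp.

```bash
cat >> h.py <<'E'
RM=np.array([.4890,-.3721,.029]); RA=-.8087
BAY=np.array([.6845,.1170,.058]); BA=-.0171
LE=30; OFF=np.array([0,0,.003])
def tcp(mid,yaw,R=None):  # TCP for the roller middle at mid
    R=lean(yaw,LE); return np.array(mid)+OFF+.019*R[:,0]
E
python3 - <<'E'
from h import *
R=lean(RA,LE)
m.move_ptp(tcp(RM+[0,0,.09],RA),R)
m.move_l(tcp(RM,RA),max_speed=.08)
print(m.current_force().round(2) if hasattr(m.current_force(),'round') else m.current_force())
m.set_gripper(0.3,effort=60)
print(m.current_grip_width()*85, m.current_force())
m.move_l(tcp(RM+[0,0,.05],RA),max_speed=.05)
print(m.current_grip_width()*85, m.current_force(), m.current_ft_torque(), m.current_time())
m.move_l(tcp(RM+[0,0,.16],RA),max_speed=.12)
c=m.get_calibration('wrist'); I,d=m.grab_frame('wrist'); save(I,'w4'); np.savez('w4.npz',I=I,d=d,W=cloud(d,c),**{k:np.array(v) for k,v in c.items()},T=m.current_ee_pos(),RT=m.current_tcp_rot())
E
```

```text
Traceback (most recent call last):
bench.Unreachable: the arm cannot follow that straight line within its joint ranges
```

Run:
```python
from h import *
print('now',np.round(m.current_qpos(),3))
for le in (30,35,40):
  for fl in (0,1):
   for z in (.09,.05,.02,0.):
    R=lean(RA,le,fl); p=RM+[0,0,z]+OFF+.019*R[:,0]
    q=m.inverse_kinematics(p,R); print('roll',le,fl,z,None if q is None else np.round(q,2))
  for z in (.05,0): 
    R=lean(BA,le); q=m.inverse_kinematics(BAY+[0,0,z]+OFF+.019*R[:,0],R); print('bay',le,z,None if q is None else np.round(q,2))
```

```text
now [-0.705  0.49   1.921 -0.244  0.216 -1.243]
roll 30 0 0.09 [-0.71  0.49  1.92 -0.24  0.21 -1.24]
roll 30 0 0.05 [-0.71  0.57  1.93 -0.4   0.13 -1.08]
roll 30 0 0.02 [-0.71  0.63  1.94 -0.72  0.08 -0.76]
roll 30 0 0.0 None
roll 30 1 0.09 [-0.71  0.49  1.92 -0.24  0.21  1.9 ]
roll 30 1 0.05 [-0.71  0.57  1.93 -0.4   0.13  2.06]
roll 30 1 0.02 [-0.71  0.63  1.94 -0.72  0.08  2.38]
roll 30 1 0.0 None
bay 30 0.05 [ 0.13  0.62  1.71 -0.25  0.3  -1.21]
bay 30 0 [ 0.13  0.7   1.72 -0.35  0.21 -1.1 ]
roll 35 0 0.09 [-0.7   0.49  1.97 -0.69  0.1  -0.79]
roll 35 0 0.05 None
roll 35 0 0.02 [-0.7   0.63  1.98  3.8   0.1   1.  ]
roll 35 0 0.0 [-0.7   0.67  1.98  3.61  0.14  1.19]
roll 35 1 0.09 [-0.7   0.49  1.97 -0.69  0.1   2.35]
roll 35 1 0.05 None
roll 35 1 0.02 [-0.7   0.63  1.98  3.8   0.1  -2.14]
roll 35 1 0.0 [-0.7   0.67  1.98  3.61  0.14 -1.95]
bay 35 0.05 [ 0.13  0.61  1.76 -0.5   0.18 -0.96]
bay 35 0 [ 0.13  0.7   1.77 -0.93  0.11 -0.52]
roll 40 0 0.09 [-0.7   0.49  2.02  3.99  0.1   0.81]
roll 40 0 0.05 [-0.7   0.58  2.02  3.58  0.17  1.23]
roll 40 0 0.02 [-0.7   0.64  2.02  3.46  0.23  1.35]
roll 40 0 0.0 [-0.7   0.69  2.02  3.41  0.27  1.4 ]
roll 40 1 0.09 [-0.7   0.49  2.02  3.99  0.1  -2.33]
roll 40 1 0.05 [-0.7   0.58  2.02  3.58  0.17 -1.91]
roll 40 1 0.02 [-0.7   0.64  2.02  3.46  0.23 -1.79]
roll 40 1 0.0 [-0.7   0.69  2.02  3.41  0.27 -1.75]
bay 40 0.05 [ 0.14  0.62  1.81 -1.34  0.1  -0.11]
bay 40 0 [0.14 0.71 1.81 4.09 0.12 0.75]
```

The wrist is close to singular there. The roller is round, so I can tilt the tool a few degrees about its axle; I'll scan that.

```bash
cat >> h.py <<'E'
def leant(yaw,deg,tilt):
    b=np.array([np.cos(yaw),np.sin(yaw),0]); return cv2.Rodrigues(b*np.radians(tilt))[0]@lean(yaw,deg)
E
python3 - <<'E'
from h import *
for le in (28,30):
  for ti in (-8,-6,-4,4,6,8):
    o=[]
    for z in (.15,.09,.05,.02,0.):
      R=leant(RA,le,ti); q=m.inverse_kinematics(RM+[0,0,z]+OFF+.019*R[:,0],R); o.append(None if q is None else np.round(q[3:],2).tolist())
    print('roll',le,ti,o)
    o=[]
    for z in (.1,.05,0): 
      R=leant(BA,le,ti); q=m.inverse_kinematics(BAY+[0,0,z]+OFF+.019*R[:,0],R); o.append(None if q is None else np.round(q[3:],2).tolist())
    print('  bay',o)
E
```

```text
roll 28 -8 [[-0.46, 0.46, -1.07], [-0.63, 0.34, -0.89], [-0.8, 0.28, -0.71], [-0.98, 0.24, -0.53], [-1.13, 0.22, -0.37]]
  bay [[-0.45, 0.51, -1.06], [-0.54, 0.42, -0.96], [-0.66, 0.35, -0.83]]
roll 28 -6 [[-0.39, 0.44, -1.14], [-0.54, 0.32, -0.98], [-0.71, 0.25, -0.8], [-0.9, 0.21, -0.6], [-1.07, 0.18, -0.43]]
  bay [[-0.38, 0.49, -1.12], [-0.46, 0.4, -1.03], [-0.58, 0.32, -0.9]]
roll 28 -4 [[-0.3, 0.42, -1.21], [-0.43, 0.3, -1.07], [-0.59, 0.22, -0.91], [-0.79, 0.17, -0.71], [-0.98, 0.15, -0.52]]
  bay [[-0.31, 0.47, -1.17], [-0.38, 0.38, -1.1], [-0.49, 0.3, -0.98]]
roll 28 4 [[0.07, 0.39, -1.54], [0.11, 0.25, -1.58], [0.17, 0.17, -1.64], [0.27, 0.11, -1.74], None]
  bay [[0.02, 0.43, -1.45], [0.02, 0.33, -1.45], [0.03, 0.24, -1.46]]
roll 28 6 [[0.18, 0.39, -1.64], [0.27, 0.25, -1.73], [0.4, 0.17, -1.86], [0.6, 0.12, -2.07], [0.87, 0.09, -2.34]]
  bay [[0.11, 0.42, -1.53], [0.14, 0.32, -1.56], [0.19, 0.23, -1.61]]
roll 28 8 [[0.28, 0.39, -1.73], [0.41, 0.26, -1.87], [0.6, 0.18, -2.06], [0.86, 0.14, -2.32], [1.12, 0.12, -2.59]]
  bay [[0.2, 0.42, -1.6], [0.25, 0.32, -1.66], [0.35, 0
[... 382 characters left out ...]
7, 0.28, -0.78]]
roll 30 -4 [[-0.35, 0.37, -1.16], [-0.53, 0.25, -0.97], [-0.77, 0.18, -0.73], [-1.07, 0.14, -0.42], [-1.35, 0.13, -0.15]]
  bay [[-0.36, 0.43, -1.13], [-0.45, 0.34, -1.03], [-0.6, 0.26, -0.87]]
roll 30 4 [[0.07, 0.34, -1.54], [0.12, 0.2, -1.59], [0.21, 0.11, -1.68], None, None]
  bay [[0.0, 0.37, -1.43], [0.0, 0.28, -1.43], [0.0, 0.18, -1.44]]
roll 30 6 [[0.19, 0.33, -1.65], [0.31, 0.2, -1.77], [0.53, 0.12, -2.0], [0.98, 0.07, -2.44], None]
  bay [[0.1, 0.37, -1.52], [0.14, 0.27, -1.56], [0.21, 0.18, -1.63]]
roll 30 8 [[0.3, 0.34, -1.75], [0.49, 0.21, -1.95], [0.79, 0.14, -2.25], [1.22, 0.11, -2.69], None]
  bay [[0.21, 0.37, -1.61], [0.28, 0.27, -1.69], [0.41, 0.18, -1.83]]
```

```bash
cat >> h.py <<'E'
S=-.008
def tcp(mid,yaw,tilt):
    b=np.array([np.cos(yaw),np.sin(yaw),0]); R=leant(yaw,LE,tilt); z=cv2.Rodrigues(b*np.radians(tilt))[0][:,2]
    return np.array(mid)+S*b+.005*z+.019*R[:,0], R
def snap(n):
    c=m.get_calibration('wrist'); T=m.current_ee_pos(); RT=m.current_tcp_rot(); I,d=m.grab_frame('wrist'); save(I,n); W=cloud(d,c); np.savez(n+'.npz',I=I,d=d,W=W,**{k:np.array(v) for k,v in c.items()},T=T,RT=RT); return I,d,W,c
E
python3 - <<'E'
from h import *
ti=-4
m.move_ptp(*tcp(RM+[0,0,.06],RA,ti))
m.move_l(tcp(RM,RA,ti)[0],max_speed=.05)
print(np.round(m.current_force(),2), m.current_ee_pos())
m.set_gripper(0.3,effort=60)
print(m.current_grip_width()*85, np.round(m.current_force(),2))
m.move_l(tcp(RM+[0,0,.04],RA,ti)[0],max_speed=.05)
print(m.current_grip_width()*85, np.round(m.current_force(),2),np.round(m.current_ft_torque(),3), m.current_time())
m.move_l(tcp(RM+[0,0,.15],RA,ti)[0],max_speed=.12)
snap('w4')
E
```

```text
[ 0.45 -0.06 -0.53] [ 0.48954123 -0.37386227  0.01781697]
48.11087445361241 [-6.35  1.58  7.31]
48.05082653707919 [ 0.2   0.02 -3.68] [ 0.445  0.323 -0.025] 9.375
```

View pics/w4.png

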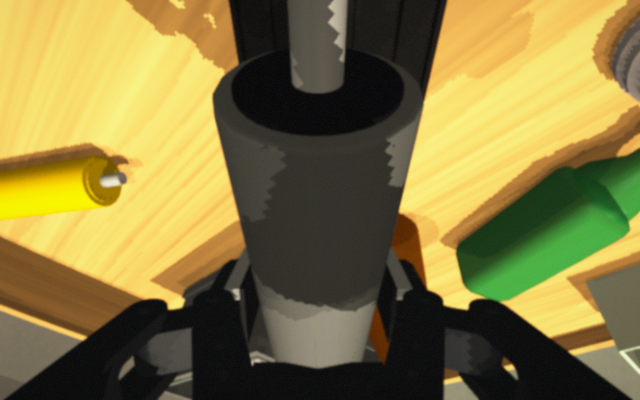

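The roller is held: the tube runs to the gripper and its near end face is at about (317,95), weight about 3.7 N. I'll fit the cylinder in the tool frame to get the real pose in the hand.

```bash
cat > fit.py <<'E'
from h import *
from scipy.optimize import least_squares
def inhand(n,yaw,tilt):
    z=np.load(n+'.npz'); W=z['W'].reshape(-1,3); RT=z['RT']; T=z['T']
    X=(W-T)@RT   # tool frame
    # nominal roller frame in tool coords
    le=np.radians(LE); ax=np.array([np.sin(le),0,np.cos(le)]); up=np.array([-np.cos(le),0,np.sin(le)]); yv=np.array([0,1.,0])
    c0=-np.array([.019,0,0])-.005*up-S*ax
    r=X-c0; a,u,v=r@ax,r@up,r@yv
    rho=np.hypot(u,v); s=(a>-.086)&(a<-.03)&(abs(rho-.025)<.006)&(u>0)
    A,Uu,V=a[s],u[s],v[s]
    f=lambda p: np.hypot(Uu-p[0]-p[1]*A,V-p[2]-p[3]*A)-.025
    k=least_squares(f,[0,0,0,0],loss='soft_l1',f_scale=.001).x
    e=(a<-.075)&(a>-.105)&(rho<.022)&(rho>.009); 
    w=X[(a<-.06)&(a>-.12)&(abs(rho-.006)<.004)]
    t=(a<-.07)&(abs(np.hypot(u-k[0]-k[1]*a,v-k[2]-k[3]*a)-.025)<.003)&(u>0)
    ae=(a<-.09)&(rho<.009)
    print('n',s.sum(),'du,slope_u,dv,slope_v',k.round(4),'rms',np.sqrt((f(k)**2).mean()).round(4),'| end face',e.sum(),np.percentile(a[e],[10,50,90]).round(4),'tube edge a',np.percentile(a[t],[.5,2]).round(4),'axle end',np.percentile(a[ae],[1]).round(4) if ae.sum() else None)
    return k,np.median(a[e])+.09
if __name__=='__main__': print(inhand('w4',RA,-4))
E
python3 fit.py
```

```text
n 22707 du,slope_u,dv,slope_v [-0.0002 -0.0044  0.0007  0.0015] rms 0.0003 | end face 10862 [-0.0895 -0.089  -0.0876] tube edge a [-0.0882 -0.088 ] axle end [-0.1079]
(array([-0.00015724, -0.00442047,  0.00071308,  0.00147319]), np.float64(0.0009905515945500126))
```

The in-hand pose is within about 1 mm and 0.005 rad of nominal, with +1.3 mm along the axle to compensate. Next: carry it clear of the bottle and in above the bay from the front.

```bash
cat >> h.py <<'E'
SH=-.0013
def bayp(dx,dz,dy=0):
    b=np.array([np.cos(BA),np.sin(BA),0]); n=np.array([-np.sin(BA),np.cos(BA),0]); return BAY+b*(dx+SH)+n*(dy-.0007)+[0,0,dz]
E
python3 - <<'E'
from h import *
b=np.array([np.cos(RA),np.sin(RA),0])
m.move_l(tcp(RM+[0,0,.19]-.08*b,RA,-4)[0],max_speed=.12)
m.move_ptp(*tcp(bayp(-.22,.10),BA,0))
m.move_l(tcp(bayp(-.22,.055),BA,0)[0],max_speed=.12)
m.move_l(tcp(bayp(0,.055),BA,0)[0],max_speed=.1)
m.dwell(.3)
print(m.current_time(),m.current_grip_width()*85,np.round(m.current_force(),2),np.round(m.current_ft_torque(),2),m.current_ee_pos(),tcp(bayp(0,.055),BA,0)[0])
snap('w5')
I,d=m.grab_frame('scene'); save(cv2.resize(I[220:400,220:460],None,fx=2.5,fy=2.5),'s5')
E
python3 -c "
from fit import *
print(inhand('w5',BA,0))"
```

```text
16.45 48.06568882367044 [ 0.21  0.05 -2.72] [-0.01  0.55  0.06] [0.68465736 0.11628676 0.10160225] [0.684688   0.11629668 0.10154552]
n 22622 du,slope_u,dv,slope_v [-0.0004 -0.0054 -0.0007  0.0017] rms 0.0003 | end face 10908 [-0.0895 -0.089  -0.0877] tube edge a [-0.0883 -0.088 ] axle end [-0.1079]
(array([-0.00039541, -0.00537881, -0.00066601,  0.00173218]), np.float64(0.0009620880450466329))
```

View pics/w5.png

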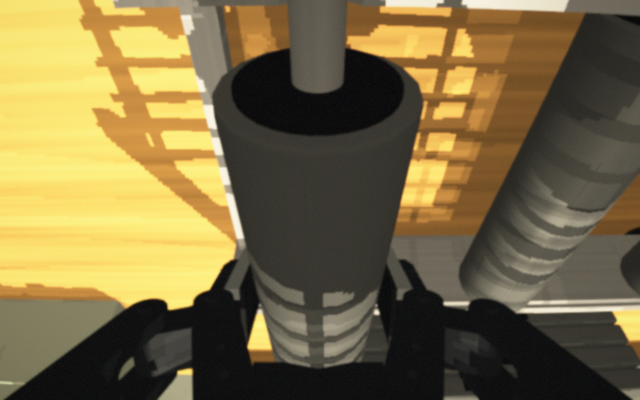

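The roller sits stably in hand above the bay: the tube is centred, and its end is just inboard of the front rail, visible at rows 0–8. Next: lower it in force-checked steps.

```bash
sed -i 's/dy-.0007/dy+.0007/' h.py
python3 - <<'E'
from h import *
f0=np.array(m.current_force())
for dz in [.045,.038,.032,.026,.02,.016,.012,.009,.006,.004,.003,.002,.001,0,-.001,-.002]:
    m.move_l(tcp(bayp(0,dz),BA,0)[0],max_speed=.04)
    f=np.array(m.current_force())-f0
    print(dz,f.round(2),np.round(m.current_ft_torque(),2),np.round(m.current_ee_pos()-tcp(bayp(0,dz),BA,0)[0],4))
    if np.linalg.norm(f)>5: break
print(m.current_time()); snap('w6')
E
python3 -c "
from fit import *
print(inhand('w6',BA,0))"
```

```text
0.045 [0.09 0.14 0.28] [0.   0.57 0.01] [-0.0002  0.     -0.0005]
0.038 [ 0.98 -0.41  0.15] [ 0.02  0.5  -0.03] [-0.0002 -0.     -0.0004]
0.032 [ 0.84 -0.43 -0.06] [-0.03  0.62  0.01] [-0.0002 -0.     -0.0004]
0.026 [ 0.89  1.69 -0.11] [-0.01  0.57 -0.01] [-0.0002 -0.     -0.0004]
0.02 [ 0.81 -0.04 -0.73] [ 0.01  0.51 -0.02] [-0.0002 -0.     -0.0004]
0.016 [ 0.85  0.03 -0.16] [ 0.05  0.59 -0.03] [-0.0002 -0.     -0.0003]
0.012 [ 1.59  0.44 -0.09] [-0.01  0.53  0.03] [-0.0001 -0.     -0.0003]
0.009 [ 1.51 -0.04 -0.77] [-0.03  0.58 -0.05] [-0.0001 -0.0001 -0.0002]
0.006 [ 1.3  -0.97 -0.54] [-0.08  0.56 -0.16] [-0.0001 -0.0001 -0.0002]
0.004 [0.79 0.33 0.04] [-0.2   0.53 -0.24] [-0.     -0.     -0.0001]
0.003 [ 0.83 -1.17  1.18] [-0.15  0.44 -0.27] [ 0. -0.  0.]
0.002 [ 0.5  -1.18  0.21] [-0.26  0.44 -0.34] [ 0.0001 -0.     -0.    ]
0.001 [ 1.49 -1.48  1.32] [-0.21  0.4  -0.35] [ 0. -0. -0.]
0 [-0.58 -2.62  4.5 ] [-0.33  0.33 -0.38] [0.0002 0.     0.0003]
20.425
n 22670 du,slope_u,dv,slope_v [-0.0003 -0.0045 -0.0007  0.0007] rms 0.0004 | end face 16408 [-0.0982 -0.0945 -0.0881] tube edge a [-0.1058 -0.101 ] axle end [-0.1079]
(array([-0.00033167, -0.00453628, -0.00073409,  0.00071314]), np.float64(-0.004461049896857874))
```

It went in clean: contact only at dz = 0, where the slots take the weight. Next: release, back off along the tool axis and look.

Run:
```python
from h import *
m.set_gripper(.70); m.dwell(.2)
print(m.current_grip_width(),np.round(m.current_force(),2))
p,R=tcp(bayp(0,0),BA,0)
m.set_gripper(.85)
m.move_l(p-.16*R[:,0],max_speed=.12)
m.dwell(.2); I,d,W,c=snap('w7'); print(m.current_time(),np.round(m.current_force(),2))
P=W.reshape(-1,3)
b=np.array([np.cos(BA),np.sin(BA)]); n=np.array([-b[1],b[0]]); r=P[:,:2]-BAY[:2]; a,y=r@b,r@n
for lo in (-.08,-.05,-.02,.01,.04):
    s=(abs(a-lo-.015)<.015)&(abs(y)<.03)&(P[:,2]>.045)&(P[:,2]<.1)
    if s.sum()>50:
        k=np.linalg.lstsq(np.c_[2*y[s],2*P[s,2],np.ones(s.sum())],y[s]**2+P[s,2]**2,rcond=None)[0]
        print(lo,s.sum(),'circle y,z',k[:2].round(4),'r',np.sqrt(k[2]+k[0]**2+k[1]**2).round(4),'ztop',np.percentile(P[s,2],97).round(4))
s=(abs(y)<.02)&(P[:,2]>.076)&(P[:,2]<.09)&(abs(a)<.13); print('tube top a',np.percentile(a[s],[.5,99.5]).round(4))
s=(P[:,2]>.078)&(P[:,2]<.1)&(a<-.1)&(a>-.135)&(y>0)&(y<.1); print('tab a,y,z',[np.percentile(q[s],[3,50,97]).round(4) for q in (a,y,P[:,2])])
```

```text
0.6988873356171212 [-0.32 -0.73  0.18]
22.9667 [-0.26 -0.15  0.14]
-0.08 2414 circle y,z [-0.0002  0.0588] r 0.0247 ztop 0.0839
-0.05 1862 circle y,z [-0.0001  0.0588] r 0.0247 ztop 0.0839
-0.02 1474 circle y,z [-0.0001  0.0589] r 0.0246 ztop 0.0839
0.01 1152 circle y,z [-0.      0.0584] r 0.0247 ztop 0.0835
0.04 966 circle y,z [0.     0.0582] r 0.0247 ztop 0.0832
tube top a [-0.0907  0.0874]
tab a,y,z [array([-0.1273, -0.1192, -0.1085]), array([0.0648, 0.066 , 0.0704]), array([0.0786, 0.0914, 0.0935])]
```

View pics/w7.png

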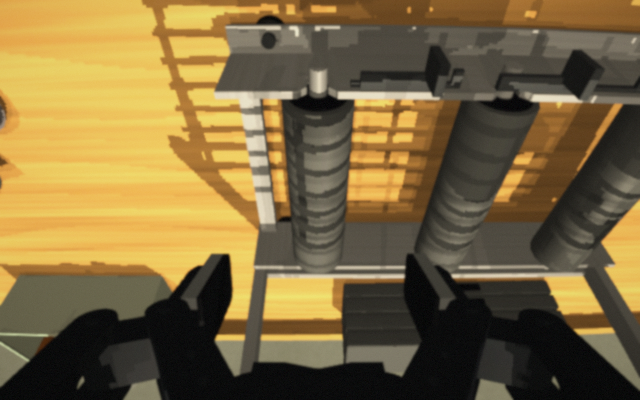

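Roller seated: axis height 58.2–58.9 mm along its length, |y| < 0.3 mm, ends centred to within 2 mm, keeper still open at about 0.037. Next: shut the gripper and push the tab towards −y.

Run:
```python
from h import *
R=lean(BA,LE); b=np.array([np.cos(BA),np.sin(BA),0]); n=np.array([-b[1],b[0],0]); B0=BAY*[1,1,0]
pt=lambda a,y,z: B0+a*b+y*n+[0,0,z]
m.set_gripper(0.0,effort=40)
m.move_ptp(pt(-.115,.105,.18),R)
m.move_l(pt(-.115,.105,.083),max_speed=.1)
f0=np.array(m.current_force()); print(m.current_time(),m.current_grip_width(),f0.round(2))
for y in [.09,.085,.08,.075,.07,.065,.06,.056,.053,.051,.0495,.0485,.0475,.0465,.0455,.0445]:
    m.move_l(pt(-.115,y,.083),max_speed=.05)
    f=(np.array(m.current_force())-f0); print(y,f.round(2))
    if abs(f@n)>8 or np.linalg.norm(f)>15: break
m.move_l(pt(-.115,y+.02,.083),max_speed=.08)
m.move_l(pt(-.15,y+.02,.20),max_speed=.12)
m.move_ptp(pt(-.17,.02,.25),R)
print(m.current_time())
I,d,W,c=snap('w8')
P=W.reshape(-1,3); r=P-B0; a,y=r@b,r@n
for lo in (-.08,-.04,0,.04):
    s=(abs(a-lo-.015)<.015)&(abs(y)<.03)&(P[:,2]>.045)&(P[:,2]<.1)
    if s.sum()>50:
        k=np.linalg.lstsq(np.c_[2*y[s],2*P[s,2],np.ones(s.sum())],y[s]**2+P[s,2]**2,rcond=None)[0]
        print(lo,s.sum(),'circle y,z',k[:2].round(4))
s=(P[:,2]>.078)&(P[:,2]<.1)&(a<-.1)&(a>-.135)&(y>0)&(y<.1); print('tab a,y,z',[np.percentile(q[s],[3,50,97]).round(4) for q in (a,y,P[:,2])])
s=(P[:,2]>.078)&(P[:,2]<.1)&(a<-.1)&(a>-.135)&(y>.12)&(y<.2); print('tab2 y',np.percentile(y[s],[3,50,97]).round(4) if s.any() else 0)
```

```text
25.2833 -0.0013618004640545958 [-1.13  0.12 -0.15]
0.09 [ 0.91 -0.69  0.91]
0.085 [ 1.27 -0.1  -0.39]
0.08 [ 0.03 -0.16  0.01]
0.075 [ 1.46 -0.38 -0.25]
0.07 [ 0.86  0.17 -0.1 ]
0.065 [ 1.81 -0.25 -0.08]
0.06 [ 1.14 -0.62  0.96]
0.056 [-0.3  -0.39  0.91]
0.053 [ 1.11  0.34 -0.5 ]
0.051 [ 0.97 -0.37  0.7 ]
0.0495 [0.77 1.19 0.35]
0.0485 [1.01 0.68 0.34]
0.0475 [0.65 0.81 0.01]
0.0465 [ 0.74  3.43 -0.23]
0.0455 [-0.19  6.87 -0.62]
0.0445 [-0.94 11.52 -1.01]
31.4333
-0.08 1063 circle y,z [-0.0001  0.059 ]
-0.04 838 circle y,z [-0.0001  0.0589]
0 648 circle y,z [0.0002 0.0582]
0.04 294 circle y,z [-0.      0.0581]
tab a,y,z [array([-0.1274, -0.1223, -0.1083]), array([0.0267, 0.0294, 0.0321]), array([0.0793, 0.0924, 0.0936])]
tab2 y [0.1512 0.1525 0.1568]
```

View pics/w8.png

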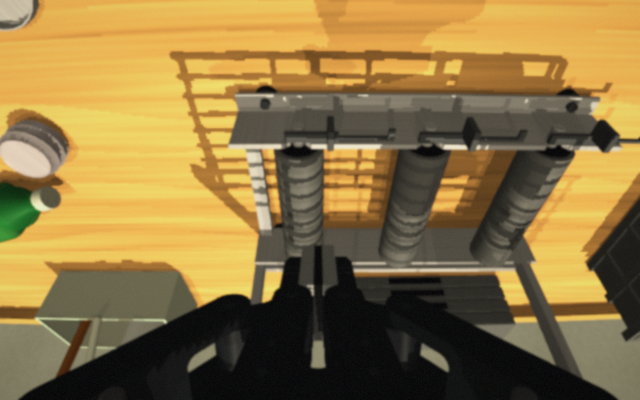

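The keeper's tab is at y ≈ 29.4 mm (30 mm when shut), the push met the stop with the force rising to 11.5 N, the strap lies over the axle end at px (300,135), and the roller is still seated. Handing in.

Run:
```python
from h import *
print(np.round(m.current_force(),2), m.current_time()); m.sign_off()
```

```text
[-0.19  1.12 -0.17] 31.4833
the job is handed in; nothing more can be done
```

The grey roller is seated in the empty bay, released, and its keeper is shut. I handed the job in at 31.5 s of the 56 s allowed. I gripped the roller with the tool leaning 30°, lowered it in force-checked steps, and pushed the keeper tab until it met its stop.

**Last checks:**
- **Roller:** its axis measured 58.1–59.0 mm above the floor, within about 0.2 mm across. Lengthwise it was centred within about 2 mm, measured before I shut the keeper.
- **Keeper:** the tab measured 29.4 mm along the bay (30 mm is shut), and the push force rose to 11.5 N at the stop.
- **Contact:** the gripper was clear of everything, with the force reading near zero.

**Failed or disagreed:**
- **First approach to the roller:** the arm refused it because of a wrist singularity, and nothing moved. A 4° tilt about the axle fixed it.
- **Roller height:** the front end reads about 0.8 mm higher than the back, which is within the calibration error.
- **Bystanders:** I did not re-measure them at the end. I planned the path clear of them and saw no unexpected forces in the readings I took.

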